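# Take the filter cover off the respirator blower

### The arm

A 6-joint arm with a two-finger parallel gripper is mounted at the origin on the work surface. World frame = base frame: x ahead of the robot, y to its left, z up, the work surface at z = 0. Lengths are in m, angles in rad, forces in N, time in s.
With the tool pointing down it reaches from about 0.375 to 0.975 m from the base axis. Payload 3.8 kg.
Tool frame: the origin (TCP) lies on the centre line of the jaws, within the pads' length; the fingertips stand 25 mm ahead of it and the grasp point (between the pads) lies 6 mm ahead of it; z points along the fingers, y is the line along which they close (so a half turn about z gives the same grasp; the last joint's range is limited). The gripper opens to 88 mm and grips with 3 to 60 N. Pads are 18 mm wide; open, the fingers measure 123 mm over their backs; the gripper's body (75 mm by 187 mm) begins 45 mm behind the grasp point.
Start: joints at [1.301, 0.264, 1.604, -0, 1.274, -0.037], TCP at [0.156, 0.657, 0.264] pointing down, gripper open.
Joint ranges: [-2.63, 2.63], [-0.94, 2.18], [0.31, 2.57], [-1.31, 4.45], [0, 2.66], [-2.55, 2.55]. Speed limits (rad/s): [2.57, 2.57, 3.14, 3.14, 3.14, 3.14].

### API

Orientations are given as a unit quaternion [x, y, z, w].
In Python, from cell import arm gives the robot as it stands.
- The arm moves only by the tool drive_tool, never from a script. Its argument "steps" is one flat list of numbers, 4 for each row, row after row: the shift along the tool's x, y, z in m, then the turn about the tool's z in degrees. In form: [tx, ty, tz, yaw, tx, ty, tz, yaw, ...]. A call has exactly 5 rows; each row shifts and turns the commanded pose from where the row before left it, along the tool's axes as they then stand; what a row does not reach is not made up. A row lasts 1/10 s, in which the tool goes at most 50 mm and 8.59 degrees, less where a joint would pass 70% of its speed; a pose out of reach is approached as far as the arm can. A call is refused whole if a number of a shift passes 0.05 or a number of a turn 8.59, either way. A call with a gripper value outside its range is refused whole. "claw" is the opening in per cent of the stroke, from 0 (shut) to 100 (fully open), set as the call begins (left out, the last holds). The fingers move at their own pace and stop on an object; the grip force is fixed at half the most. Time passes only in rows, so rows that do not move let the fingers close, or fill a call up. It gives the time, the measured TCP pose, the force, the opening and the grip force at its end, in the units of the state.
- arm.get_obs(): the state, without advancing time (a new reading comes with each control period).
- arm.read_camera(name): name is "scene" or "top" or "wrist"; returns (picture, depth): 400x640x3 uint8, red, green, blue; 400x640 float32, m along the optical axis (not along the pixel's ray), 0 where there is no reading.
- arm.camera_info(name): a dict with "fx", "fy", "cx", "cy" (pixels), "extrinsics" (4x4, takes a point from camera to world coordinates). Camera axes: x right, y up, looking along -z (the intrinsics and any distortion apply to the point x, -y, -z); pixel columns grow to the right and rows downward; lengths in m; the calibration is good to about 2 mm. A picture is of the moment at which its call begins: read the wrist's pose just before it. camera_info takes no time and is no camera call; for the wrist camera it gives the pose at the moment of the call.
- arm.close_job(): hands the job in; it is judged then, once.
The state is a dict: "time": time; "q": joint angles; "qd": joint speeds; "joint_torque": joint torques, N m; "tcp_pos": TCP position; "ee_rot": TCP orientation; "ft_force": force on the tool from outside, world axes, zero at the start; "moment": the same for the moment, N m; "grip_width": finger opening in m; "finger_force": force on a finger pad.
Only numpy, scipy, OpenCV 4.12 (cv2) and the standard library are available. Lean on these libraries where they do the work, as an engineer would, in place of code of your own. Each camera call takes 0.05 s, during which the arm holds its last target. There are 200 camera calls.

### The job

The filter of the respirator blower is due for a change, so take its cover off: press the snap tab inward just firmly enough to free it from the catch without cracking it, raise that end so that it stays clear of the catch, then free the lugs at the other end from under their hood and lift the cover away without wrenching it. Lay the cover gently in the steel tray, right way up and flat on the tray's floor, not on the forceps. Leave the forceps, the standing vial, the marker pen and the new filter where they are.

Things in the scene. Friction and masses are not known exactly. Their poses are not given: they have to be found in the camera images.
- blower: Fan unit of a powered respirator, black plastic, clamped immovably in a low aluminium cradle, 252 x 136 mm. Origin: centre of the cradle's underside; z up, x along the unit to its latch end, y across. Its flat top, the deck (240 x 120 mm), is 66 mm above the bench. A white filter cartridge (x -46 to +60 mm, 50 mm wide, 22 mm high) stands on the deck under the cover, and stays.
- hood (a point): Mouth of the slot (mid-width, deck level) under the hood, a black bar 70 mm wide and 12 mm high across the blower's deck at its -x end, 72 mm from the blower's origin. The slot opens towards the blower's +x, is 6 mm high and 10.5 mm deep; the cover's lugs sit in it. Axes as the blower's.
- catch (a point): Middle of the catch lip's inner edge, at its top, 80.5 mm towards +x of the blower's origin and 20 mm above the deck. The catch block is 46 mm wide and 20 mm high, x 80.5 to 94.5 mm; the lip is 4 mm thick and reaches 5 mm from the block's upright face towards the cover. Axes as the blower's.
- cover: Grey plastic filter cover, a loose cap with slotted roof: 140 mm long (x), 62 mm wide (y), 30 mm high, walls 3 mm, 0.12 kg. Origin: centre of its lower edge; z up, x to its tab end. It stands on the deck in line with the blower, over its origin, with 2.5 mm end play along x. Grip it across y by its flat long sides; the deck is free for 29 mm beside each.
- lugs (a point): Mid-point between the tips of the cover's two lugs (12 mm wide, 4 mm high, at y +-20 mm, 12 mm long), 82 mm towards -x of the cover's origin, at its lower edge. They sit 10 mm deep under the hood: to free them draw the cover 11 to 18 mm towards +x (at 21 mm its end wall meets the filter). On them the cover can tip up about 0.2 rad at the tab end.
- tab: Snap tab at the cover's +x end, on a spring leg. Origin: middle of the outer upright face of its thumb pad (36 mm wide, 19 mm high), 83.5 mm towards +x of the cover's origin, 30.5 mm above it; axes as the cover's, x outward. The pad's foot is 1 mm above the catch block, over which a finger can pass. Pressing goes towards -x; over 25 N cracks it.
- barb (a point): Middle of the lower outer edge of the tab's barb, 11 mm above the cover's lower edge; 4 mm high, caught about 3 mm under the lip. Pressing takes up end play (0 to 2 mm, no force), then 2.6 N plus 2.6 N per mm: clear of the lip at 3 mm (9 to 12 N), stop at 5 mm (16 N). Kept pressed, the finger lifts it by friction. Let out 10 mm or more up, it props on top of the lip.
- tray: Shallow stainless-steel tray, fixed, 280 mm (its x) by 200 mm (y), rim 17 mm high, wall and floor 3 mm. Origin: centre of its underside; z up. Forceps lie along its -y long side; the rest is empty.
- forceps: Steel forceps 140 mm long, 7 mm high, lying in the tray along its -y side, 73 to 83 mm from the tray's centre line; origin at the middle of the underside, x along them.
- vial: Capped clear vial standing on the bench between blower and tray, 14 mm diameter, 45 mm tall; origin at the centre of its foot.
- marker: White marker pen with a black cap lying on the bench between blower and tray, 132 mm long (x), 12 mm high; origin near mid-length, underside.
- new_filter: New filter cartridge waiting on the bench at the far side, white, pleated, 106 x 50 mm, 22 mm high; origin centre of its underside.

How it is judged:
By the outcome, as a careful person would: the job done as asked, in the order asked, and still so for the second after the job is handed in, with the robot touching nothing.
It also fails if it takes over 72 s, if anything falls off the work surface, if the arm or the gripper's body presses on something with over 40 N, if the wrist force passes 120 N, or if a joint passes its speed limit or range.

## Working session

There is one attempt and no reset: what is moved stays moved. The work goes in short steps, Python scripts to look and compute and a tool call to move; the robot and the scene stay as the last step left them, time stands still between calls to the robot, and variables do not carry over. Pictures are saved under pics/ and viewed, at most 10 in all, crops included, and the job is handed in when it is done.

Besides the shell and the picture viewer there is one more tool, called after "Emit:" in YAML: its name, and indented under it one key for each argument. drive_tool: Moves the arm, as the interface text tells. Its arguments: {"type":"object","properties":{"steps":{"type":"array"},"claw":{"type":"number"}},"required":["steps"]}

```bash
ls; mkdir -p pics
python3 - <<'E'
from cell import arm
import cv2,numpy as np
o=arm.get_obs();print({k:np.round(v,3).tolist() for k,v in o.items()})
for n in("top","scene"):
    p,d=arm.read_camera(n);i=arm.camera_info(n)
    cv2.imwrite(f"pics/{n}0.png",p[:,:,::-1]);np.savez(f"{n}0.npz",p=p,d=d,**{k:i[k] for k in("fx","fy","cx","cy","extrinsics")})
    print(n,{k:np.round(v,3).tolist() if not isinstance(v,str) else v for k,v in i.items()},(d>0).mean())
E
```

```text
pics
{'time': 0.0, 'q': [1.301, 0.265, 1.605, 0.0, 1.274, -0.037], 'qd': [0.0, -0.0, -0.0, -0.001, -0.0, -0.001], 'joint_torque': [0.0, -50.21, -35.687, 0.073, 0.029, -0.0], 'tcp_pos': [0.156, 0.656, 0.262], 'ee_rot': [0.116, 0.993, -0.001, -0.0], 'ft_force': [0.102, 0.362, 0.629], 'moment': [-0.028, -0.054, 0.015], 'finger_force': 0.0, 'grip_width': 0.088}
top {'fx': 456.239, 'fy': 456.239, 'cx': 324.927, 'cy': 197.875, 'extrinsics': [[-0.017, 0.991, -0.134, 0.46], [-1.0, -0.017, 0.004, -0.023], [0.002, 0.134, 0.991, 1.005], [0.0, 0.0, 0.0, 1.0]]} 0.9960078125
scene {'fx': 434.092, 'fy': 434.092, 'cx': 310.71, 'cy': 191.594, 'extrinsics': [[-0.775, -0.459, 0.434, 0.929], [0.631, -0.582, 0.512, 0.395], [0.018, 0.671, 0.741, 0.717], [0.0, 0.0, 0.0, 1.0]]} 0.99622265625
```

View pics/top0.png

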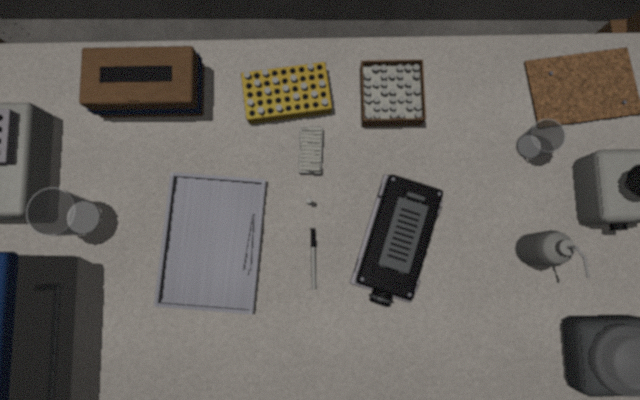

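View pics/scene0.png

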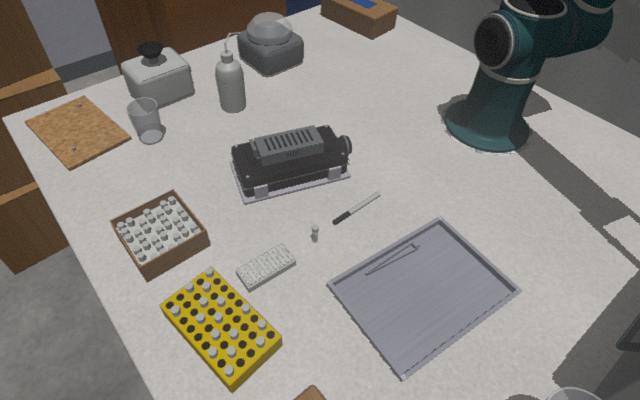

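The top view shows the blower at about (400,238), its slotted cover running along it, and a grey bar at (415,195) that may be the tab. The tray is at (213,243), with the forceps along its right side at (250,243). The vial is at (312,204), the marker at (313,258) and the new filter at (311,151). I'll measure from depth and look closer at the blower.

```bash
cat > h.py <<'E'
import numpy as np,cv2
def cloud(f):
    z=np.load(f);d=z["d"];v,u=np.mgrid[:400,:640]
    P=np.stack([(u-z["cx"])/z["fx"]*d,-(v-z["cy"])/z["fy"]*d,-d],-1)
    E=z["extrinsics"];W=P@E[:3,:3].T+E[:3,3];W[d==0]=np.nan
    return z["p"],W
def rect(pts):
    (c,s,a)=cv2.minAreaRect((pts*1000).astype(np.float32));return np.round(c,1),np.round(s,1),round(a,2)
E
python3 - <<'E'
from h import *
for n in("top","scene"):
    p,W=cloud(n+"0.npz");X,Y,Z=W[...,0],W[...,1],W[...,2]
    R=(X>.2)&(X<.65)&(Y>-.4)&(Y<0)
    tab=(X>.2)&(X<.7)&(Y>-.02)&(Y<.4)
    print(n,"bench z",np.nanmedian(Z[tab&(abs(Z)<.02)]))
    h,e=np.histogram(Z[R&(Z>.02)],bins=np.arange(.02,.13,.004));print(list(zip(np.round(e,3),h)))
    for nm,lo,hi in(("deck",.058,.072),("roof",.09,.101),("tall",.101,.13)):
        m=(R&(Z>lo)&(Z<hi)).astype(np.uint8);k,l,st,_=cv2.connectedComponentsWithStats(m)
        if k<2:continue
        b=1+np.argmax(st[1:,4]);mm=l==b
        print(nm,rect(W[mm][:,:2]),st[b].tolist(),np.nanmean(Z[mm]))
    m=(tab&(Z>.01)&(Z<.03)).astype(np.uint8);print("rim",rect(W[(m>0)&(Y>.08)][:,:2]))
    crop=p[165:310,340:450] if n=="top" else p[115:205,220:360]
    cv2.imwrite(f"pics/c_{n}.png",cv2.resize(crop[:,:,::-1],None,fx=4 if n=="top" else 5,fy=4 if n=="top" else 5,interpolation=cv2.INTER_CUBIC))
    if n=="top":
        Zs=Z[165:310:4,340:450:4];print("\n".join(" ".join("%3d"%(1000*x) for x in r) for r in np.nan_to_num(Zs)))
E
```

```text
top bench z 0.0023276511380225795
[(np.float64(0.02), np.int64(13)), (np.float64(0.024), np.int64(14)), (np.float64(0.028), np.int64(6)), (np.float64(0.032), np.int64(3)), (np.float64(0.036), np.int64(10)), (np.float64(0.04), np.int64(114)), (np.float64(0.044), np.int64(132)), (np.float64(0.048), np.int64(42)), (np.float64(0.052), np.int64(48)), (np.float64(0.056), np.int64(132)), (np.float64(0.06), np.int64(389)), (np.float64(0.064), np.int64(2287)), (np.float64(0.068), np.int64(1239)), (np.float64(0.072), np.int64(39)), (np.float64(0.076), np.int64(241)), (np.float64(0.08), np.int64(171)), (np.float64(0.084), np.int64(76)), (np.float64(0.088), np.int64(63)), (np.float64(0.092), np.int64(344)), (np.float64(0.096), np.int64(1732)), (np.float64(0.1), np.int64(158)), (np.float64(0.104), np.int64(40)), (np.float64(0.108), np.int64(31)), (np.float64(0.112), np.int64(0)), (np.float64(0.116), np.int64(0)), (np.float64(0.12), np.int64(0)), (np.float64(0.124), np.int64(0))]
deck (array([ 494.8, -176. ]), array([120.4, 266.5]), 70.99) [356, 174, 87, 132, 3955] 0.06669847672027568
roof (array(
[... 5058 characters left out ...]
88), np.int64(104)), (np.float64(0.092), np.int64(767)), (np.float64(0.096), np.int64(549)), (np.float64(0.1), np.int64(14)), (np.float64(0.104), np.int64(41)), (np.float64(0.108), np.int64(0)), (np.float64(0.112), np.int64(0)), (np.float64(0.116), np.int64(0)), (np.float64(0.12), np.int64(0)), (np.float64(0.124), np.int64(0))]
deck (array([ 495.2, -176.8]), array([121.4, 264.7]), 71.08) [231, 125, 120, 58, 2163] 0.06490248609638083
roof (array([ 507.8, -181.6]), array([ 64.5, 139.9]), 71.17) [254, 125, 70, 34, 1347] 0.09554765492843896
tall (array([ 582.9, -207.8]), array([37. ,  8.2]), 71.05) [249, 139, 8, 13, 51] 0.10515771618960176
rim (array([503.2, 219.8]), array([211.4, 292.9]), 84.5)
```

View pics/c_top.png

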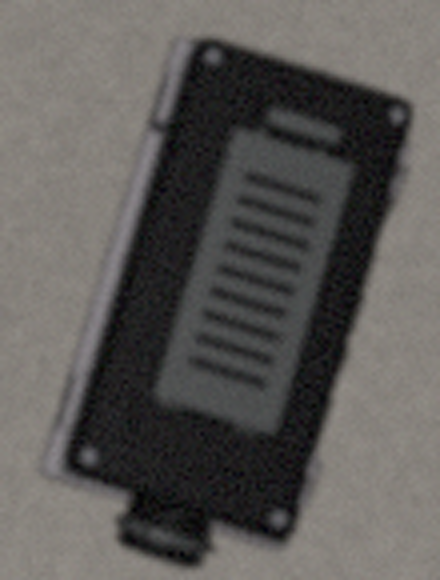

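View pics/c_scene.png

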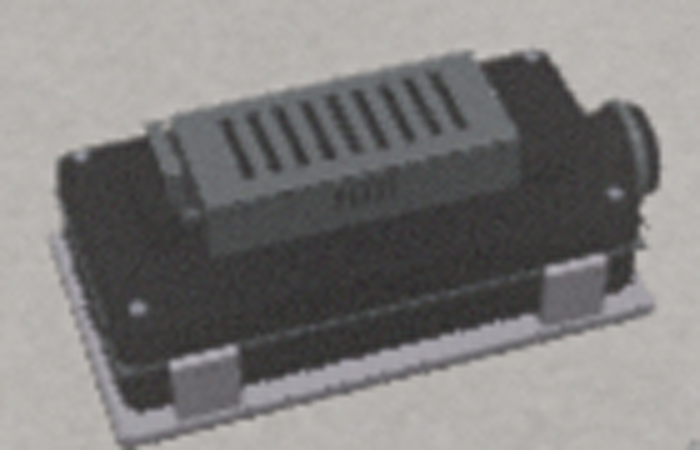

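The tab end points away from the robot, towards world +x. The cover centre is near (508,-181) mm with its x axis at -18.9°, and the roof is at z 0.096. The crops show the tab bar outside the cover's end wall, and the new tool heading makes tool +x the cover's -x. I'll move above the tab's outer side.

Emit:
drive_tool:
  steps: [-0.035,-0.034,0,5.6,-0.035,-0.034,0,0,-0.035,-0.034,0,0,-0.035,-0.034,0,0,-0.035,-0.034,0,0]
  claw: 0

```text
time: 0.6
tcp_pos: [0.2705, 0.4395, 0.2631]
ee_rot: [0.164, 0.986, -0.0, -0.0]
ft_force: [0.3, -0.8, 0.1]
grip_width: 0.0501
finger_force: 0.0
```

Emit:
drive_tool:
  steps: [-0.035,-0.034,0,0,-0.035,-0.034,0,0,-0.035,-0.034,0,0,-0.035,-0.034,0,0,-0.035,-0.034,0,0]

```text
time: 1.1
tcp_pos: [0.3807, 0.2221, 0.2635]
ee_rot: [0.164, 0.986, 0.0, 0.0]
ft_force: [0.3, -0.2, -0.0]
grip_width: 0.0102
finger_force: 0.0
```

Emit:
drive_tool:
  steps: [-0.035,-0.034,0,0,-0.035,-0.034,0,0,-0.035,-0.034,0,0,-0.035,-0.034,0,0,-0.035,-0.034,0,0]

```text
time: 1.6
tcp_pos: [0.4912, 0.0043, 0.2635]
ee_rot: [0.165, 0.986, 0.0, -0.0]
ft_force: [0.6, 1.8, 0.3]
grip_width: 0.0004
finger_force: 0.0
```

Emit:
drive_tool:
  steps: [-0.035,-0.034,0,0,-0.035,-0.034,0,0,-0.035,-0.034,0,0,-0.025,-0.024,0,0,0,0,0,0]

```text
time: 2.1
tcp_pos: [0.5741, -0.1589, 0.2628]
ee_rot: [0.166, 0.986, -0.001, -0.0]
ft_force: [-0.7, 0.2, 0.4]
grip_width: 0.0008
finger_force: 0.0
```

```bash
cat >> h.py <<'E'
C=np.array([.508,-.181]);ux=np.array([.946,-.324]);uy=np.array([.324,.946])
def snap(n,tag):
    from cell import arm
    i=arm.camera_info(n);p,d=arm.read_camera(n)
    cv2.imwrite(f"pics/{n}{tag}.png",p[:,:,::-1]);np.savez(f"{n}{tag}.npz",p=p,d=d,**{k:i[k] for k in("fx","fy","cx","cy","extrinsics")})
    return cloud(f"{n}{tag}.npz")
def cov(W):
    q=W[...,:2]-C;return np.stack([q@ux,q@uy,W[...,2]],-1)*1000
E
python3 - <<'E'
from h import *
from cell import arm
o=arm.get_obs();print(cov(np.array(o["tcp_pos"])),o["q"])
p,W=snap("wrist","1");Q=cov(W);x,y,z=np.moveaxis(Q,-1,0)
near=(abs(y)<70)&(abs(x)<130)
for nm,m in (("roof",near&(z>92)&(z<100)&(x<72)),("tab",near&(z>102)&(z<115)),("deck",near&(z>62)&(z<70)),("hood/catch",near&(z>75)&(z<90)&(abs(x)>70))):
    if m.sum()>30: print(nm,m.sum(),np.round(np.percentile(Q[m],[1,50,99],axis=0),1).tolist(),rect(W[m][:,:2]))
E
```

```text
[ 55.34160226  42.35967511 262.83329735] [-3.11179067e-01  1.15670657e-01  1.78040952e+00 -1.18048398e-03
  1.24551384e+00 -1.54707923e+00]
roof 12343 [[-69.7, -31.7, 94.4], [-8.6, -1.3, 96.2], [66.7, 29.0, 97.9]] (array([ 506.2, -182.2]), array([ 62.3, 139.3]), 70.97)
tab 359 [[74.7, -18.9, 102.7], [77.9, -1.3, 105.9], [82.0, 15.8, 107.5]] (array([ 581.4, -208.1]), array([35.5,  7.6]), 70.89)
deck 14365 [[-106.1, -58.7, 63.0], [-8.7, 26.2, 66.0], [114.4, 56.3, 67.9]] (array([ 511.8, -183.7]), array([117.3, 223.6]), 70.97)
hood/catch 2724 [[-94.0, -35.3, 76.5], [-82.2, -0.5, 78.4], [92.9, 32.5, 88.5]] (array([ 506.9, -182.9]), array([ 69.8, 187.5]), 70.71)
```

View pics/wrist1.png

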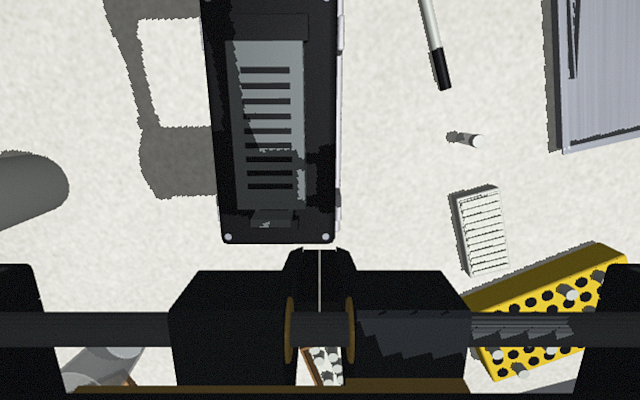

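The wrist view shows the cover from (245,40) to (300,205), the tab bar at (273,215) and the hood at (275,25). The tab's outer face is about 82 mm along my cover frame, so I'll go beyond it and down.

Emit:
drive_tool:
  steps: [-0.024,-0.022,0,0,-0.024,-0.021,0,0,0,0,0.04,0,0,0,0.04,0,0,0,0.02,0]

```text
time: 2.65
tcp_pos: [0.6017, -0.2089, 0.1595]
ee_rot: [0.164, 0.986, 0.001, -0.003]
ft_force: [-0.5, 0.4, -0.5]
grip_width: 0.0005
finger_force: 0.0
```

Emit:
drive_tool:
  steps: [0,0,0.02,0,0,0,0.015,0,0,0,0.01,0,0,0,0,0,0,0,0,0]

```text
time: 3.15
tcp_pos: [0.6048, -0.2111, 0.1194]
ee_rot: [0.164, 0.986, -0.0, 0.0]
ft_force: [-0.1, -0.2, 1.2]
grip_width: 0.0006
finger_force: 0.0
```

Run:
```python
from h import *
from cell import arm
o=arm.get_obs();print(cov(np.array(o["tcp_pos"])),o["ee_rot"],o["ft_force"])
```

```text
[101.35087474   2.94223107 119.41034028] [ 1.64331778e-01  9.86405032e-01 -6.65738359e-05  4.18635324e-04] [-0.07321215 -0.15351355  1.19905415]
```

Emit:
drive_tool:
  steps: [0.002,-0.002,0.001,0,0.002,-0.002,0.001,0,0.002,0,0.001,0,0.001,0,0,0,0,0,0,0]

```text
time: 3.65
tcp_pos: [0.5964, -0.2128, 0.1159]
ee_rot: [0.165, 0.986, -0.0, 0.0]
ft_force: [0.2, -0.7, 0.3]
grip_width: 0.0002
finger_force: 0.0
```

Emit:
drive_tool:
  steps: [0.001,0,0,0,0.001,0,0,0,0.001,0,0,0,0,0,0,0,0,0,0,0]

```text
time: 4.15
tcp_pos: [0.5946, -0.2122, 0.1163]
ee_rot: [0.165, 0.986, -0.0, 0.001]
ft_force: [3.8, -1.4, -0.4]
grip_width: 0.0002
finger_force: 2.1
```

Emit:
drive_tool:
  steps: [0.001,0,0,0,0.001,0,0,0,0,0,0,0,0,0,0,0,0,0,0,0]

```text
time: 4.65
tcp_pos: [0.5936, -0.2118, 0.1168]
ee_rot: [0.165, 0.986, -0.0, 0.002]
ft_force: [6.9, -2.7, -0.3]
grip_width: 0.0005
finger_force: 3.3
```

Emit:
drive_tool:
  steps: [0.001,0,0,0,0.001,0,0,0,0.001,0,0,0,0,0,0,0,0,0,0,0]

```text
time: 5.15
tcp_pos: [0.5923, -0.2114, 0.1178]
ee_rot: [0.165, 0.986, -0.001, 0.004]
ft_force: [9.0, -3.4, -0.1]
grip_width: 0.0002
finger_force: 4.6
```

Emit:
drive_tool:
  steps: [0.001,0,0,0,0.001,0,0,0,0.0005,0,0,0,0,0,0,0,0,0,0,0]

```text
time: 5.65
tcp_pos: [0.5912, -0.2111, 0.1186]
ee_rot: [0.165, 0.986, -0.001, 0.006]
ft_force: [10.8, -3.9, 2.5]
grip_width: 0.0005
finger_force: 5.8
```

Emit:
drive_tool:
  steps: [0.001,0,0,0,0.0005,0,0,0,0,0,0,0,0,0,0,0,0,0,0,0]

```text
time: 6.15
tcp_pos: [0.5906, -0.2109, 0.1191]
ee_rot: [0.165, 0.986, -0.001, 0.007]
ft_force: [11.1, -4.7, 2.4]
grip_width: 0.0
finger_force: 6.4
```

Run:
```python
from h import *
from cell import arm
o=arm.get_obs();print(cov(np.array(o["tcp_pos"])),np.array(o["ft_force"])[:2]@-ux,o["ft_force"])
p,W=snap("scene","2")
a=p[100:210,215:365];b=np.load("scene0.npz")["p"][100:210,215:365]
cv2.imwrite("pics/s2.png",cv2.resize(a[:,:,::-1],None,fx=5,fy=5,interpolation=cv2.INTER_CUBIC))
```

```text
[ 87.79696305  -1.49607642 119.10045293] -12.043529074367266 [11.11127131 -4.72921734  2.37200596]
```

View pics/s2.png

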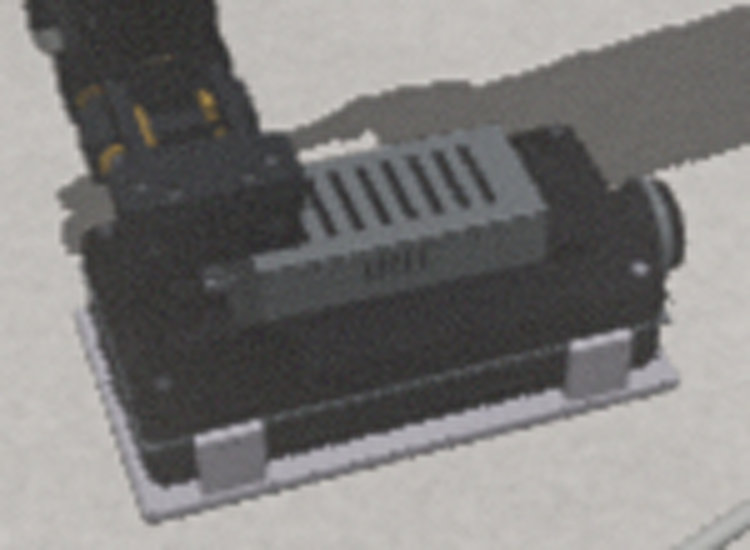

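The scene view shows the gripper fingertips behind the tab at about (215,280) in the crop, with the cover still seated. The press is at 12 N. I'll add a little and start the lift, following the pad's arc.

Emit:
drive_tool:
  steps: [0.001,0,0,0,0.0005,0,-0.0005,0,0.0003,0,-0.001,0,0.0003,0,-0.001,0,0,0,0,0]

```text
time: 6.7
tcp_pos: [0.5894, -0.2105, 0.1223]
ee_rot: [0.165, 0.986, -0.001, 0.008]
ft_force: [12.7, -5.3, 2.1]
grip_width: 0.0006
finger_force: 7.1
```

Emit:
drive_tool:
  steps: [0.0002,0,-0.001,0,0.0002,0,-0.001,0,0.0002,0,-0.001,0,0.0002,0,-0.001,0,0,0,0,0]

```text
time: 7.2
tcp_pos: [0.5886, -0.2102, 0.1263]
ee_rot: [0.165, 0.986, -0.001, 0.008]
ft_force: [14.9, -5.1, 2.9]
grip_width: 0.0005
finger_force: 7.0
```

```bash
cat > roof.py <<'E'
from h import *
import sys
from cell import arm
o=arm.get_obs();print("tcp",cov(np.array(o["tcp_pos"])),"F",np.round(o["ft_force"],1))
p,W=snap("scene",sys.argv[1]);Q=cov(W);x,y,z=np.moveaxis(Q,-1,0)
for a in range(-65,75,15):
    m=(abs(x-a)<7)&(y>-28)&(y<28)&(z>90)&(z<135);m2=(abs(x-a)<7)&(y>-31)&(y<31)&(z>85)&(z<125)
    if m.sum()>15: print(a,m.sum(),"roof z",np.round(np.percentile(z[m],[60,85]),1))
E
python3 roof.py 3
```

```text
tcp [ 85.73206304  -1.52113317 126.26735199] F [14.9 -5.1  2.9]
-65 103 roof z [97.3 97.9]
-50 104 roof z [98.4 99.1]
-35 107 roof z [ 99.3 100.1]
-20 104 roof z [100.4 101.1]
-5 111 roof z [101.4 102.3]
10 112 roof z [101.9 102.8]
25 74 roof z [103.2 104.3]
40 29 roof z [103.9 104.6]
55 30 roof z [104.1 105. ]
70 41 roof z [ 99.4 103.9]
```

The cover is tilting: its tab end is up about 9–10 mm. I'll lift further without adding any press.

Emit:
drive_tool:
  steps: [0,0,-0.001,0,0,0,-0.001,0,0,0,-0.001,0,0,0,-0.001,0,0,0,0,0]

```text
time: 7.75
tcp_pos: [0.5881, -0.2101, 0.13]
ee_rot: [0.165, 0.986, -0.001, 0.007]
ft_force: [12.7, -4.8, 2.8]
grip_width: 0.0005
finger_force: 6.6
```

Emit:
drive_tool:
  steps: [0.0002,0,-0.001,0,0.0002,0,-0.001,0,0,0,0,0,0,0,0,0,0,0,0,0]

```text
time: 8.25
tcp_pos: [0.5876, -0.2099, 0.1319]
ee_rot: [0.165, 0.986, -0.001, 0.007]
ft_force: [12.3, -4.4, 2.8]
grip_width: 0.0006
finger_force: 6.6
```

```bash
python3 roof.py 4
```

```text
tcp [ 84.6893252   -1.48979734 131.85772582] F [12.3 -4.4  2.8]
-65 105 roof z [97.8 98.8]
-50 103 roof z [ 99.5 100.3]
-35 103 roof z [101.  101.9]
-20 110 roof z [102.7 103.7]
-5 116 roof z [104.1 105. ]
10 114 roof z [105.8 106.7]
25 67 roof z [107.3 107.8]
40 34 roof z [108.3 108.8]
55 28 roof z [109.6 110.3]
70 53 roof z [102.4 107.2]
```

The tab end is now up about 16 mm. I'll ease off the press so the barb props on the lip.

Emit:
drive_tool:
  steps: [-0.002,0,0,0,-0.002,0,0,0,-0.002,0,0,0,-0.002,0,0,0,-0.002,0,0,0]

```text
time: 8.8
tcp_pos: [0.5925, -0.2114, 0.1289]
ee_rot: [0.165, 0.986, -0.0, 0.001]
ft_force: [3.0, -1.2, -0.0]
grip_width: 0.0004
finger_force: 1.8
```

Emit:
drive_tool:
  steps: [-0.005,0,0,0,-0.005,0,0,0,-0.01,0,0,0,0,0,-0.02,0,0,0,-0.03,0]
  claw: 100

```text
time: 9.3
tcp_pos: [0.6088, -0.2168, 0.1754]
ee_rot: [0.164, 0.986, 0.001, -0.004]
ft_force: [0.6, -0.6, 0.7]
grip_width: 0.0383
finger_force: 0.0
```

Emit:
drive_tool:
  steps: [0,0,-0.03,0,0.03,0,0,0,0.03,0,0,0,0.03,0,0,0,0,0,0,0]

```text
time: 9.8
tcp_pos: [0.5219, -0.187, 0.2072]
ee_rot: [0.165, 0.986, 0.0, -0.002]
ft_force: [-0.0, 0.2, 0.1]
grip_width: 0.0786
finger_force: 0.0
```

```bash
python3 roof.py 5
python3 - <<'E'
from h import *
p=np.load("scene5.npz")["p"][100:210,215:365]
cv2.imwrite("pics/s5.png",cv2.resize(p[:,:,::-1],None,fx=5,fy=5,interpolation=cv2.INTER_CUBIC))
E
```

```text
tcp [ 15.1070609   -1.13976253 207.17708527] F [-0.   0.2  0.1]
-65 107 roof z [97.2 97.9]
-50 109 roof z [97.8 98.7]
-35 107 roof z [98.8 99.5]
-20 111 roof z [ 99.8 100.5]
-5 114 roof z [100.5 101.5]
10 114 roof z [101.4 102.3]
25 115 roof z [102.1 102.9]
40 114 roof z [103.  103.7]
55 120 roof z [103.6 104.6]
70 106 roof z [104.6 114.2]
```

View pics/s5.png

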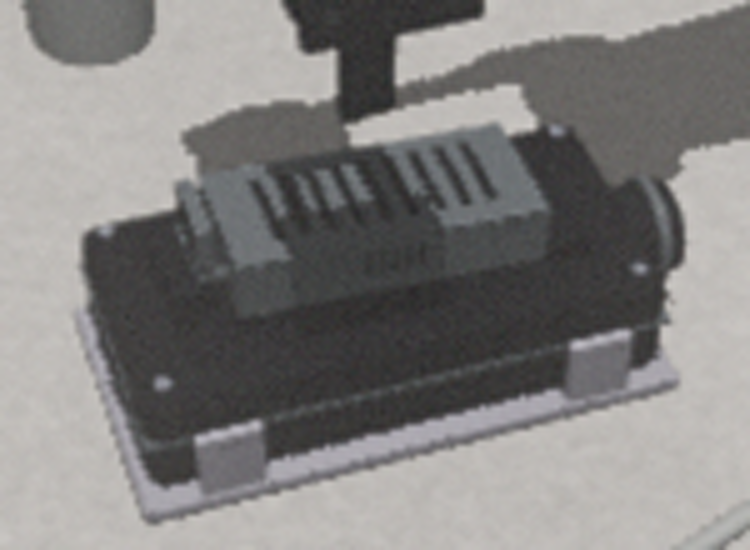

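The cover is propped: the roof slopes about 0.06 rad, the tab end is up 9–10 mm, and the tab sits on the catch at (200,240) in the crop. Next I'll grip it across its sides.

Emit:
drive_tool:
  steps: [0.01,0,0.02,0,0,0,0.03,0,0,0,0.025,0,0,0,0.02,0,0,0,0.01,0]

```text
time: 10.35
tcp_pos: [0.5157, -0.185, 0.101]
ee_rot: [0.165, 0.986, 0.0, -0.001]
ft_force: [-0.3, -0.5, -0.4]
grip_width: 0.0881
finger_force: 0.0
```

Emit:
drive_tool:
  steps: [0,0,0,0,0,0,0,0,0,0,0,0,0,0,0,0,0,0,0,0]

```text
time: 10.85
tcp_pos: [0.5165, -0.1853, 0.1042]
ee_rot: [0.165, 0.986, -0.0, 0.001]
ft_force: [0.6, 0.3, 0.7]
grip_width: 0.0878
finger_force: 0.0
```

```bash
python3 roof.py 6
```

```text
tcp [  9.41857644  -1.36874752 104.20768799] F [0.6 0.3 0.7]
-65 81 roof z [97.1 98. ]
25 37 roof z [102.2 102.9]
40 119 roof z [102.9 103.9]
55 126 roof z [103.7 104.6]
70 113 roof z [104.5 114.1]
```

Emit:
drive_tool:
  steps: [0.002,0,0.002,0,0,0,0,0,0,0,0,0,0,0,0,0,0,0,0,0]
  claw: 60

```text
time: 11.4
tcp_pos: [0.5138, -0.1844, 0.1011]
ee_rot: [0.164, 0.986, 0.0, -0.0]
ft_force: [-0.7, -0.5, 0.4]
grip_width: 0.0621
finger_force: 30.0
```

Emit:
drive_tool:
  steps: [0,0,0,0,0,0,0,0,0,0,0,0,0,0,0,0,0,0,0,0]

```text
time: 11.9
tcp_pos: [0.5138, -0.1844, 0.1012]
ee_rot: [0.165, 0.986, 0.0, -0.0]
ft_force: [-0.6, 1.1, 0.3]
grip_width: 0.0621
finger_force: 30.0
```

```bash
python3 roof.py 7;python3 -c "
from cell import arm;o=arm.get_obs();print(o['moment'],o['finger_force'],o['grip_width'])"
```

```text
tcp [  6.62314659  -1.2916213  101.1519202 ] F [-0.6  1.1  0.3]
-65 70 roof z [97.  97.5]
25 52 roof z [102.1 102.7]
40 118 roof z [103.3 103.9]
55 118 roof z [103.7 104.5]
70 104 roof z [104.9 114.3]
[0.04895407 0.16193068 0.06227106] 29.999908385798335 0.061979401326397614
```

Emit:
drive_tool:
  steps: [0,0,-0.001,0,0,0,-0.001,0,0,0,-0.001,0,0,0,0,0,0,0,0,0]

```text
time: 12.45
tcp_pos: [0.5137, -0.1844, 0.1038]
ee_rot: [0.165, 0.986, 0.0, -0.0]
ft_force: [0.1, -0.6, -5.4]
grip_width: 0.0616
finger_force: 30.0
```

```bash
python3 roof.py 8
```

```text
tcp [  6.50011489  -1.32686561 103.78571176] F [ 0.1 -0.6 -5.4]
-65 63 roof z [98.7 99.8]
25 50 roof z [105.1 105.6]
40 117 roof z [106.  106.9]
55 118 roof z [107.1 107.8]
70 117 roof z [108.3 117.6]
```

Emit:
drive_tool:
  steps: [-0.001,0,0.0005,0,-0.002,0,0,0,-0.002,0,0,0,-0.001,0,0,0,0,0,0,0]

```text
time: 13.0
tcp_pos: [0.52, -0.1865, 0.1039]
ee_rot: [0.165, 0.986, -0.0, 0.0]
ft_force: [-0.9, 0.6, -3.3]
grip_width: 0.0614
finger_force: 30.0
```

```bash
python3 roof.py 9
```

```text
tcp [ 13.12016801  -1.3086987  103.855636  ] F [-0.9  0.6 -3.3]
-65 57 roof z [98.6 99.4]
-50 29 roof z [ 99.5 100.3]
40 124 roof z [105.5 106.6]
55 120 roof z [106.5 107.3]
70 123 roof z [106.7 107.8]
```

Emit:
drive_tool:
  steps: [-0.002,0,0,0,-0.002,0,0,0,-0.002,0,0,0,-0.001,0,0,0,0,0,0,0]

```text
time: 13.55
tcp_pos: [0.5246, -0.1881, 0.1034]
ee_rot: [0.165, 0.986, 0.0, -0.002]
ft_force: [-6.0, 1.7, 1.7]
grip_width: 0.062
finger_force: 30.0
```

```bash
python3 roof.py 10
```

```text
tcp [ 18.05016627  -1.32717504 103.44075053] F [-6.   1.7  1.7]
-65 24 roof z [98.9 99.7]
-50 58 roof z [ 99.4 100. ]
40 63 roof z [104.9 105.7]
55 120 roof z [105.5 106.2]
70 120 roof z [106.4 106.9]
```

At 11.5 mm the cover meets resistance of 6 N. The end wall is probably on the catch lip, since the tab end is raised less than the lip's 20 mm. I'll back off 4 mm and tip the tab end higher about the lugs.

Emit:
drive_tool:
  steps: [0.002,0,0,0,0.002,0,0,0,0.001,0,-0.001,0,0,0,-0.001,0,0,0,-0.001,0]

```text
time: 14.1
tcp_pos: [0.5231, -0.1877, 0.1075]
ee_rot: [0.165, 0.986, -0.0, 0.002]
ft_force: [4.4, -0.8, -4.6]
grip_width: 0.0617
finger_force: 30.0
```

```bash
python3 roof.py 11
```

```text
tcp [ 16.40575102  -1.4134942  107.49373146] F [ 4.4 -0.8 -4.6]
-65 34 roof z [101.4 102.5]
-50 40 roof z [102.1 102.8]
40 91 roof z [109.4 110.3]
55 116 roof z [110.3 110.8]
70 128 roof z [111.5 112.3]
```

The 4.4 N in x and the raised roof at the hood end (+6 mm) suggest the lugs are already out and resting against the hood's front face. I'll relieve that by 2–3 mm and raise straight up.

Emit:
drive_tool:
  steps: [-0.001,0,0,0,-0.001,0,0,0,0,0,0,0,0,0,-0.001,0,0,0,-0.001,0]

```text
time: 14.65
tcp_pos: [0.5233, -0.1876, 0.1086]
ee_rot: [0.165, 0.986, 0.0, -0.0]
ft_force: [2.8, -0.9, -3.4]
grip_width: 0.0619
finger_force: 30.0
```

```bash
python3 roof.py 12
python3 - <<'E'
from h import *
p=np.load("scene12.npz")["p"][100:210,215:365]
cv2.imwrite("pics/s12.png",cv2.resize(p[:,:,::-1],None,fx=5,fy=5,interpolation=cv2.INTER_CUBIC))
E
```

```text
tcp [ 16.58924647  -1.29338478 108.56563835] F [ 2.8 -0.9 -3.4]
-65 34 roof z [102.7 103.4]
-50 44 roof z [103.3 104. ]
40 93 roof z [110.8 111.7]
55 127 roof z [111.5 112.4]
70 136 roof z [112.1 113. ]
```

View pics/s12.png

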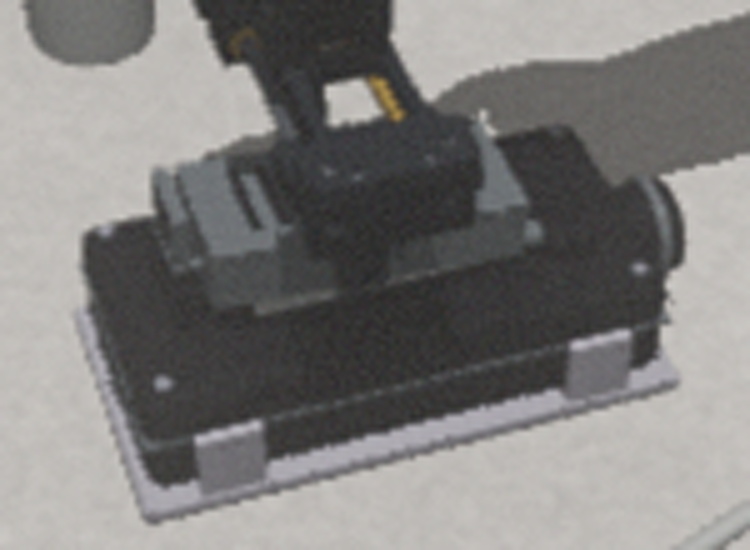

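The crop shows a lug at (533,235), outside and in front of the hood, so the lugs are free. Raising straight up.

Emit:
drive_tool:
  steps: [-0.0015,0,-0.001,0,0,0,-0.002,0,0,0,-0.003,0,0,0,-0.004,0,0,0,-0.005,0]

```text
time: 15.2
tcp_pos: [0.5245, -0.188, 0.1239]
ee_rot: [0.164, 0.986, 0.0, -0.0]
ft_force: [0.0, 0.2, -1.3]
grip_width: 0.0621
finger_force: 30.0
```

Emit:
drive_tool:
  steps: [0,0,-0.01,0,0,0,-0.015,0,0,0,-0.02,0,0,0,-0.02,0,0,0,-0.02,0]

```text
time: 15.7
tcp_pos: [0.525, -0.1883, 0.2109]
ee_rot: [0.165, 0.986, -0.0, 0.001]
ft_force: [0.1, 0.3, -1.5]
grip_width: 0.062
finger_force: 30.0
```

Run:
```python
from h import *
from cell import arm
o=arm.get_obs();print(o["tcp_pos"],o["ft_force"],o["grip_width"])
p,W=snap("scene","13");Q=cov(W);x,y,z=np.moveaxis(Q,-1,0)
for a in range(-65,100,15):
    m=(abs(x-a)<7)&(abs(y)<28)&(z>140)&(z<230)
    if m.sum()>15: print(a,m.sum(),np.round(np.percentile(z[m],[30,50,70]),1))
# tray rim + floor + forceps from initial views
for n in("top","scene"):
    p,W=cloud(n+"0.npz");X,Y,Z=np.moveaxis(W,-1,0);b=.0023 if n=="top" else .0007
    m=(X>.33)&(X<.7)&(Y>.08)&(Y<.36)&(Z-b>.012)&(Z-b<.022)
    print(n,"rim",rect(W[m][:,:2]),m.sum())
    c=np.median(W[m][:,:2],0)
    for d in((p[...,0]<90)&(p.max(-1)<95),):
        mm=d&(X>.36)&(X<.65)&(Y>.12)&(Y<.33)
        print("dark",mm.sum(),rect(W[mm][:,:2]) if mm.sum()>5 else "")
```

```text
[ 0.52503301 -0.18825768  0.21094368] [ 0.13564146  0.25498565 -1.50358888] 0.061982623584045334
-65 40 [179.2 198.7 204.8]
-50 68 [205.2 205.8 206.3]
-35 17 [192.  199.9 204.9]
40 100 [211.7 212.2 212.8]
55 138 [212.7 213.1 213.6]
70 133 [213.6 214.  214.5]
85 169 [202.7 210.7 222.5]
top rim (array([504.7, 222.4]), array([211.7, 290.7]), 84.63) 1874
dark 649 (array([504.6, 217.4]), array([208.3, 274.7]), 84.87)
scene rim (array([503.2, 219.8]), array([211.4, 292.9]), 84.5) 2497
dark 347 (array([505.6, 217.7]), array([192.9, 283.3]), 84.09)
```

The cover is in hand with a 1.5 N load and a tilt of about 0.075 rad. The tray centre is near (503,221) mm, with its long axis at -5.4° and the forceps on the blower side. I'll carry the cover over, aiming about 15 mm to the far side of the centre line.

Emit:
drive_tool:
  steps: [0,0,0,-4,0,0,0,-5,0,0.01,0,-4.6,0.005,0.025,0,0,0.005,0.035,0,0]

```text
time: 16.25
tcp_pos: [0.5224, -0.118, 0.2094]
ee_rot: [0.048, 0.999, -0.0, 0.001]
ft_force: [0.1, 0.3, -1.7]
grip_width: 0.0618
finger_force: 30.0
```

Emit:
drive_tool:
  steps: [0.005,0.04,0,0,0.005,0.04,0,0,0.005,0.04,0,0,0.005,0.04,0,0,0.005,0.04,0,0]

```text
time: 16.75
tcp_pos: [0.5158, 0.0854, 0.2095]
ee_rot: [0.047, 0.999, 0.0, 0.001]
ft_force: [1.0, 0.1, -1.1]
grip_width: 0.0618
finger_force: 30.0
```

Emit:
drive_tool:
  steps: [0.005,0.04,0,0,0.005,0.04,0,0,0.005,0.035,0,0,0.002,0.025,0,0,0,0.01,0,0]

```text
time: 17.25
tcp_pos: [0.5128, 0.237, 0.2093]
ee_rot: [0.045, 0.999, 0.0, 0.0]
ft_force: [0.4, -0.7, -1.7]
grip_width: 0.0622
finger_force: 30.0
```

Emit:
drive_tool:
  steps: [0,0,0,0,0,0,0,0,0,0,0,0,0,0,0,0,0,0,0,0]

```text
time: 17.75
tcp_pos: [0.513, 0.2338, 0.2087]
ee_rot: [0.047, 0.999, -0.0, -0.0]
ft_force: [-1.0, -0.4, -0.1]
grip_width: 0.0618
finger_force: 30.0
```

Run:
```python
from h import *
from cell import arm
o=arm.get_obs();print(o["tcp_pos"],o["ee_rot"],o["ft_force"],o["grip_width"])
import numpy as np
t=np.radians(-5.4);a=np.array([np.cos(t),np.sin(t)]);b=np.array([-a[1],a[0]])
q=(np.array(o["tcp_pos"])[:2]-[.5035,.221])*1000;print("tray frame tcp",q@a,q@b)
p,W=snap("scene","14");snap("top","14")
q=(W[...,:2]-[.5035,.221])*1000;x=q@a;y=q@b;z=W[...,2]*1000
for c in range(-75,100,15):
    m=(abs(x-c)<7)&(abs(y-15)<28)&(z>120)&(z<230)
    if m.sum()>15: print(c,m.sum(),np.round(np.percentile(z[m],[30,50,70]),1))
```

```text
[0.51304648 0.23381154 0.20871901] [ 4.72254335e-02  9.98884254e-01 -7.17858971e-05 -1.59222238e-06] [-0.98121699 -0.4135302  -0.10210055] 0.061760595330266545
tray frame tcp 8.298435923213168 13.653085999591031
-60 58 [203.5 203.9 204.4]
-30 138 [205.6 206.  206.5]
-15 21 [206.3 206.7 207. ]
0 220 [207.4 207.9 208.3]
15 267 [208.5 208.9 209.3]
30 280 [209.4 209.8 210.4]
45 297 [210.4 210.8 211.3]
60 298 [211.2 211.6 212.1]
75 469 [198.8 210.8 219.8]
```

View pics/scene14.png

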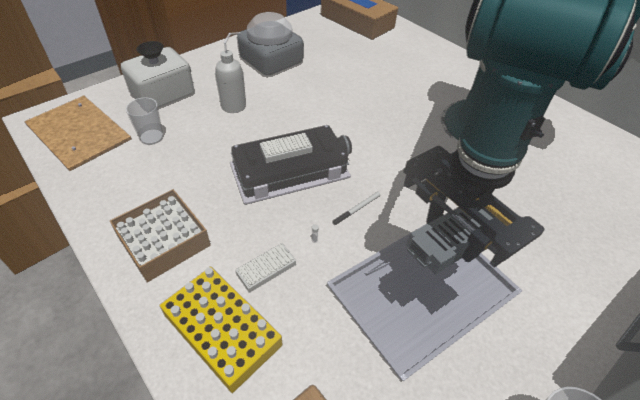

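The scene view shows the filter left on the blower, the cover hanging above the tray at about (445,240) with its shadow on the floor, and the forceps, vial and pen undisturbed. Its lug end is about 168 mm above the tray floor. Lowering.

Emit:
drive_tool:
  steps: [0,0,0.02,0,0,0,0.04,0,0,0,0.04,0,0,0,0.03,0,0,0,0.015,0]

```text
time: 18.35
tcp_pos: [0.5108, 0.2337, 0.0605]
ee_rot: [0.047, 0.999, -0.001, -0.002]
ft_force: [-0.0, -0.0, -1.5]
grip_width: 0.0615
finger_force: 30.0
```

Emit:
drive_tool:
  steps: [0,0,0.005,0,0,0,0.005,0,0,0,0.002,0,0,0,0,0,0,0,0,0]

```text
time: 18.85
tcp_pos: [0.5138, 0.2351, 0.053]
ee_rot: [0.047, 0.999, 0.0, 0.001]
ft_force: [-0.5, 0.3, -1.6]
grip_width: 0.062
finger_force: 30.0
```

Emit:
drive_tool:
  steps: [0,0,0.002,0,0,0,0.002,0,0,0,0.002,0,0,0,0.002,0,0,0,0,0]

```text
time: 19.35
tcp_pos: [0.5125, 0.2346, 0.0432]
ee_rot: [0.047, 0.999, -0.0, -0.0]
ft_force: [-0.3, -0.6, -0.9]
grip_width: 0.0619
finger_force: 30.0
```

Emit:
drive_tool:
  steps: [0,0,0.001,0,0,0,0.001,0,0,0,0.001,0,0,0,0,0,0,0,0,0]

```text
time: 19.85
tcp_pos: [0.5129, 0.2347, 0.0407]
ee_rot: [0.047, 0.999, -0.0, -0.0]
ft_force: [-0.2, 1.0, -0.7]
grip_width: 0.0616
finger_force: 30.0
```

Emit:
drive_tool:
  steps: [0,0,0.001,0,0,0,0.001,0,0,0,0,0,0,0,0,0,0,0,0,0]

```text
time: 20.35
tcp_pos: [0.5131, 0.2348, 0.0388]
ee_rot: [0.047, 0.999, 0.0, 0.0]
ft_force: [0.3, -0.1, -0.8]
grip_width: 0.0618
finger_force: 30.0
```

Emit:
drive_tool:
  steps: [0,0,0.001,0,0,0,0.001,0,0,0,0,0,0,0,0,0,0,0,0,0]

```text
time: 20.85
tcp_pos: [0.5134, 0.2348, 0.0371]
ee_rot: [0.047, 0.999, 0.0, 0.0]
ft_force: [0.8, -0.7, 2.3]
grip_width: 0.0621
finger_force: 30.0
```

```bash
cat > tr.py <<'E'
from h import *
import sys
from cell import arm
o=arm.get_obs();print(o["tcp_pos"],np.round(o["ft_force"],1))
t=np.radians(-5.4);a=np.array([np.cos(t),np.sin(t)]);b=np.array([-a[1],a[0]])
p,W=snap("scene",sys.argv[1])
q=(W[...,:2]-[.5035,.221])*1000;x=q@a;y=q@b;z=W[...,2]*1000
for c in range(-75,100,15):
    m=(abs(x-c)<7)&(abs(y-15)<26)&(z>20)&(z<60)
    if m.sum()>15: print(c,m.sum(),np.round(np.percentile(z[m],[30,50,70]),1))
m=(abs(y-15)<60)&(abs(x)<130)&(z>25)&(z<50);print(rect(np.stack([x,y],-1)[m]/1000))
E
python3 tr.py 15
```

```text
[0.51343545 0.23480777 0.03706416] [ 0.8 -0.7  2.3]
-45 46 [33.7 34.6 35. ]
-30 41 [34.5 35.4 36.2]
-15 80 [35.3 35.8 36.3]
0 49 [35.5 36.1 36.7]
15 198 [36.4 37.1 37.8]
30 211 [37.1 37.8 38.5]
45 210 [37.6 38.3 38.9]
60 217 [38.3 38.9 39.5]
75 214 [31.9 40.2 48.3]
90 27 [26.1 37.4 41.3]
(array([20.8, 15.7]), array([129.1,  89. ]), 16.82)
```

The low end touches and the cover is settling towards flat within the pads. I'll keep easing it down.

Emit:
drive_tool:
  steps: [0,0,0.001,0,0,0,0.001,0,0,0,0,0,0,0,0,0,0,0,0,0]

```text
time: 21.4
tcp_pos: [0.5132, 0.2349, 0.0349]
ee_rot: [0.047, 0.999, 0.0, 0.0]
ft_force: [2.7, 0.0, 3.4]
grip_width: 0.0619
finger_force: 30.0
```

Emit:
drive_tool:
  steps: [0,0,0.001,0,0,0,0.0005,0,0,0,0,0,0,0,0,0,0,0,0,0]

```text
time: 21.9
tcp_pos: [0.5128, 0.2348, 0.0332]
ee_rot: [0.047, 0.999, 0.0, -0.0]
ft_force: [2.7, 0.4, 3.2]
grip_width: 0.0614
finger_force: 30.0
```

```bash
python3 tr.py 16
```

```text
[0.51279466 0.23482375 0.03317617] [2.7 0.4 3.2]
-45 44 [31.9 32.6 33.2]
-30 38 [32.1 32.7 33.5]
-15 85 [32.2 32.8 33.4]
0 53 [32.3 32.9 33.2]
15 204 [32.4 33.  33.5]
30 217 [32.4 33.1 33.5]
45 213 [32.1 32.7 33.6]
60 223 [32.2 32.7 33.3]
75 156 [31.5 39.  42.4]
90 22 [33.  36.2 39. ]
(array([21.5, 15.7]), array([127.2,  89.2]), 18.75)
```

The roof is level at 33 mm, so the cover is flat on the floor. Releasing and retreating.

Emit:
drive_tool:
  steps: [0,0,0,0,0,0,0,0,0,0,0,0,0,0,0,0,0,0,0,0]
  claw: 98

```text
time: 22.45
tcp_pos: [0.5126, 0.2346, 0.0329]
ee_rot: [0.047, 0.999, -0.0, -0.0]
ft_force: [0.1, 0.2, 0.3]
grip_width: 0.0864
finger_force: 0.0
```

Emit:
drive_tool:
  steps: [0,0,-0.005,0,0,0,-0.015,0,0,0,-0.03,0,0,0,-0.04,0,0,0,-0.04,0]

```text
time: 22.95
tcp_pos: [0.5126, 0.2346, 0.1655]
ee_rot: [0.047, 0.999, -0.0, 0.0]
ft_force: [0.9, 0.5, 0.8]
grip_width: 0.086
finger_force: 0.0
```

Emit:
drive_tool:
  steps: [0,0,-0.04,0,0.03,0,-0.02,0,0.03,0,0,0,0,0,0,0,0,0,0,0]

```text
time: 23.45
tcp_pos: [0.4531, 0.2405, 0.2246]
ee_rot: [0.046, 0.999, 0.0, 0.001]
ft_force: [0.6, 0.1, -0.2]
grip_width: 0.0862
finger_force: 0.0
```

```bash
python3 tr.py 17; python3 -c "
from h import *
p,W=snap('top','17');cv2.imwrite('pics/t17.png',cv2.resize(p[120:330,140:460,::-1],None,fx=2.4,fy=2.4))"
```

```text
[0.45313874 0.24048789 0.22458388] [ 0.6  0.1 -0.2]
-75 29 [31.8 32.5 33. ]
-60 185 [32.2 32.6 33.3]
-45 192 [32.3 32.7 33.5]
-30 193 [32.3 32.9 33.6]
-15 204 [32.3 33.  33.5]
0 201 [32.4 33.1 33.6]
15 209 [32.4 33.1 33.6]
30 210 [32.4 33.1 33.6]
45 216 [32.4 32.9 33.5]
60 219 [32.1 32.7 33.3]
75 158 [31.9 39.9 42.3]
90 17 [33.  34.5 36.7]
(array([ 6. , 14.6]), array([156.4,  62.7]), 0.29)
```

View pics/scene17.png

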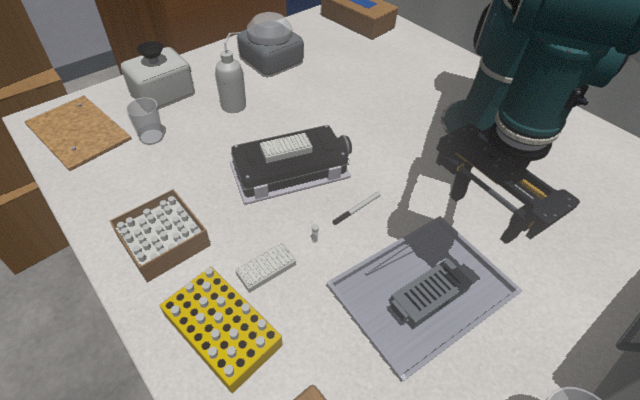

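The scene view shows the cover upright and flat in the tray at (433,293), clear of the forceps at (395,258), with the vial, pen and filters in place. Handing in.

```bash
python3 -c "
from cell import arm
print(arm.close_job())"
```

```text
the job is handed in; nothing more can be done
None
```

The cover is off the blower and lies flat and right way up in the tray, clear of the forceps. The other items look undisturbed, and I handed the job in at about 23.5 s; the highest press on the tab that I read was about 16 N.

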